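# Seal the airtight screw pail

## Robot

A 6-joint arm with a two-finger parallel gripper is mounted at the origin on the work surface. World frame = base frame: x ahead of the robot, y to its left, z up, the work surface at z = 0. Lengths are in m, angles in rad, forces in N, time in s.
With the tool pointing down it reaches from about 0.325 to 0.75 m from the base axis. Payload 7.6 kg.
Tool frame: the origin (TCP) lies at the very end of the fingers, on their centre line; the grasp point (between the pads) lies 19 mm behind it; z points along the fingers, y is the line along which they close (so a half turn about z gives the same grasp; the last joint's range is limited). The gripper opens to 85 mm and grips with 20 to 120 N. Pads are 22 mm wide; open, the fingers measure 114 mm over their backs; the gripper's body (76 mm by 85 mm) begins 54 mm behind the grasp point. The pads swing forward as they close: fully open they stand 13 mm farther back than shut.
Start: joints at [1.162, 0.052, 1.401, -0, 1.689, -0.07], TCP at [0.174, 0.495, 0.231] pointing down, gripper open.
Joint ranges: [-2.9, 2.9], [-0.91, 2.17], [0.12, 2.37], [-1.06, 4.2], [0.26, 2.73], [-2.93, 2.93]. Speed limits (rad/s): [2.57, 2.57, 3.01, 3.14, 3.14, 3.14].

## Interface

Orientations are given as a unit quaternion [w, x, y, z].
In Python, from station import get_obs, cams, bot gives the robot as it stands.
- The arm moves only by the tool apply_moves, never from a script. Its argument "steps" is a list of rows, each a list of 3 entries, a list of its own where there are three numbers: the shift along the tool's x, y, z in m, then the turn about the tool's z in degrees, then the closure, from -1 (fully open) to 1 (shut). In form: [[[dx, dy, dz], spin, claw], ...]. A call has 1 to 8 rows; each row shifts and turns the commanded pose from where the row before left it, along the tool's axes as they then stand; what a row does not reach is not made up. A row lasts 1/12 s, in which the tool goes at most 41.7 mm and 7.16 degrees, less where a joint would pass 70% of its speed; a pose out of reach is approached as far as the arm can. A call is refused whole if a number of a shift passes 0.0417 or a number of a turn 7.16, either way. A call with a gripper value outside its range is refused whole. The fingers move at their own pace and stop on an object; the grip force is fixed at half the most. Time passes only in rows, so rows that do not move let the fingers close. It gives the time, the measured TCP pose, the force, the opening and the grip force at its end, in the units of the state.
- get_obs(): the state, without advancing time (a new reading comes with each control period).
- cams.read_camera(name): name is "scene" or "top" or "wrist"; returns a dict with "img" (420x560x3 uint8, red, green, blue), "fov_y" (degrees; the focal length in pixels is half the picture's height over the tangent of half this angle, whatever the lens; pixels are square), "cx", "cy" (the principal point, pixels), "cam_to_world" (4x4, takes a point from camera to world coordinates). Camera axes: x right, y down, z forward; pixel columns grow to the right and rows downward; lengths in m; the calibration is good to about 2 mm. A picture is of the moment at which its call begins. There is no depth.
- bot.hand_in(): hands the job in; it is judged then, once.
The state is a dict: "time_s": time; "joint_pos": joint angles; "qvel": joint speeds; "joint_torque": joint torques, N m; "position": TCP position; "eef_rot": TCP orientation; "force": force on the tool from outside, world axes, zero at the start; "moment": the same for the moment, N m; "gripper_width": opening from 0.0 (shut) to 1.0 (fully open); "gripper_force": force on a finger pad.
Only numpy, scipy, OpenCV 4.12 (cv2) and the standard library are available. Lean on these libraries where they do the work, as an engineer would, in place of code of your own. Each camera call takes 0.05 s, during which the arm holds its last target. There are 200 camera calls.

## Task

Put the blue lid squarely on the white pail of screws, then press its flexible rim down tab by tab all the way round until every tab is fully home on the gasket, so that no damp air gets in. Leave the pail standing where it is and do not disturb the other things on the bench.

Things in the scene. Friction and masses are not known exactly. Their poses are not given: they have to be found in the camera images.
- pail: white round plastic pail, loose, about 2.6 kg, 204 mm across its rim, 150 mm high, open at the top with screws inside; origin at the centre of its underside on the bench, z axis up. The mouth is 190 mm across. A thin wire handle hangs flat down one side (its +x side)
- pail_rim (a point): centre of the pail's mouth, level with the top of the rim, 150 mm above the pail's origin
- lid: blue round lid, about 0.31 kg, 212 mm across, lying the right way up on the bench. Origin: centre of the underside of its black gasket ring (204 mm across, 3 mm thick), the face that comes to lie on the pail's rim; z axis up. A stiff white middle disc, 100 mm across, has its top 8 mm above the origin; around it runs the flexible blue rim of eight tabs, see the edge points
- lid_plug (a point): centre of the bottom of the lid's plug, 24 mm below the lid's origin. The plug is 183 mm across, tapering to 165 mm at its bottom, and drops into the pail's mouth with about 3 mm to spare all round; on the bench the lid stands on it, so that its origin is 24 mm up
- lid_grip (a point): point in the lid's grip bar, 32 mm above the lid's origin: a white upright bar in the middle of the lid, 66 mm long along the lid's x axis, 18 mm wide along its y axis, from 8 to 42 mm above the lid's origin, clear on both sides
- edge0 (a point): point on top of tab 0 of the lid's rim, 100 mm from the lid's centre along its x axis. The eight equal tabs, 5 mm thick, lie between narrow radial slots and each bends by itself about the edge of the middle disc, 50 mm from the centre. At the start each stands 4 to 8 mm too high at its edge. Home, it lies flat, this point 8 mm above the lid's origin (158 mm above the bench on the closed pail)
- edge1 (a point): the same on tab 1, 45 degrees counter-clockwise (seen from above) from the lid's x axis. A tab pressed 90 mm from the centre gives way at about 10 N, goes down to a hard stop on the gasket, and stays wherever it is left, also half way; pressing one tab moves no other, and pressing the middle moves none. The pail bears 25 N on any tab without tipping
- edge2 (a point): the same on tab 2, 90 degrees counter-clockwise from the lid's x axis
- edge3 (a point): the same on tab 3, 135 degrees counter-clockwise from the lid's x axis
- edge4 (a point): the same on tab 4, 180 degrees counter-clockwise from the lid's x axis
- edge5 (a point): the same on tab 5, 225 degrees counter-clockwise from the lid's x axis
- edge6 (a point): the same on tab 6, 270 degrees counter-clockwise from the lid's x axis
- edge7 (a point): the same on tab 7, 315 degrees counter-clockwise from the lid's x axis
- drill: cordless drill standing on its black battery foot, red body, about 75 x 115 mm foot, 205 mm tall; origin under its centre, on the bench; to be left alone
- tape: yellow tape measure lying flat, 66 x 62 x 34 mm; origin under its centre, on the bench; to be left alone
- screwbox: small cardboard box of screws with an orange band, 62 x 100 x 45 mm; origin under its centre, on the bench; to be left alone
- spraycan: white and red spray can standing upright, 66 mm across, 191 mm tall; origin under its centre, on the bench; to be left alone
- caulk: green sealant cartridge lying on its side, 49 mm across, about 290 mm long with its white nozzle (its x axis); origin under its centre, on the bench; to be left alone
- screwdriver: screwdriver with an orange handle, lying along its x axis, about 205 mm long; origin under its centre, on the bench; to be left alone
- offcut: offcut of timber, 190 x 89 x 38 mm, lying flat; origin under its centre, on the bench; to be left alone
Not all that is in view belongs to the job. Leave any red look-alike of the pail alone.

How it is judged:
By the outcome, as a careful person would: the job done as asked, in the order asked, and still so for the second after the job is handed in, with the robot touching nothing.
It also fails if it takes over 67 s, if anything falls off the work surface, if the arm or the gripper's body presses on something with over 40 N, if the wrist force passes 120 N, or if a joint passes its speed limit or range.

## Working session

There is one attempt and no reset: what is moved stays moved. The work goes in short steps, Python scripts to look and compute and a tool call to move; the robot and the scene stay as the last step left them, time stands still between calls to the robot, and variables do not carry over. Pictures are saved under pics/ and viewed, at most 10 in all, crops included, and the job is handed in when it is done.

Besides the shell and the picture viewer there is one more tool, called after "Call:" as name(argument=value, ...) on one line, values as JSON. apply_moves: Moves the arm, as the interface text tells. Its arguments: {"type":"object","properties":{"steps":{"type":"array","items":{"type":"array"}}},"required":["steps"]}

```bash
mkdir -p pics; python3 - <<'E'
from station import get_obs,cams,bot
import cv2,numpy as np
print(get_obs())
ims=[]
for n in ("scene","top","wrist"):
    c=cams.read_camera(n); cv2.imwrite(f"pics/{n}0.png",c["img"][:,:,::-1]); np.savez(f"pics/{n}0.npz",**c)
    print(n,c["fov_y"],c["cx"],c["cy"],np.round(c["cam_to_world"],3).tolist())
E
```

```text
{'time_s': 0.0, 'joint_pos': array([ 1.16166974e+00,  5.28338873e-02,  1.40175356e+00, -5.81069810e-06,
        1.68857171e+00, -7.02873324e-02]), 'qvel': array([-6.52053405e-04,  7.40501678e-04, -1.22749104e-03,  6.73783996e-05,
        1.46051897e-03,  3.42504906e-04]), 'joint_torque': array([-2.06136483e-04, -3.81668401e+01, -3.60185874e+01, -1.13863707e-04,
        6.17014986e-03, -1.26522997e-05]), 'position': array([0.17435929, 0.49488066, 0.23045937]), 'eef_rot': array([-1.83154437e-04,  1.68610595e-01,  9.85682431e-01, -7.61539225e-04]), 'force': array([ 1.41597414,  0.38964759, -0.60093907]), 'moment': array([ 0.00590431, -0.02946769, -0.02306549]), 'gripper_force': 0.0, 'gripper_width': 0.9994535273183147}
scene 50.32673456147509 280.7613051762479 204.335425682421 [[0.282, 0.644, -0.711, 1.528], [0.959, -0.186, 0.213, -0.319], [0.005, -0.742, -0.67, 1.104], [0.0, 0.0, 0.0, 1.0]]
top 50.83494516074936 281.80585051861385 210.25217089042437 [[0.002, -0.981, 0.192, 0.214], [-1.0, -0.001, 0.004, 0.002], [-0.004, -0.192, -0.981, 1.389], [0.0, 0.0, 0.0, 1.0]]
wrist 58.15142202040505 280.31026488666237 203.23444429542656 [[0.333, 0.894, 0.3, 0.097], [0.943, -0.315, -0.108, 0.522], [-0.002, 0.319, -0.948, 0.373], [0.0, 0.0, 0.0, 1.0]]
```

View pics/top0.png

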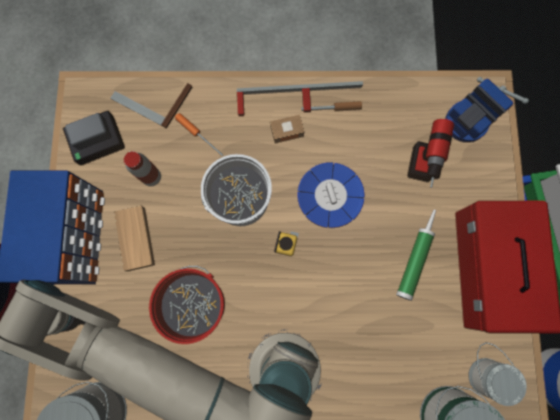

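View pics/scene0.png

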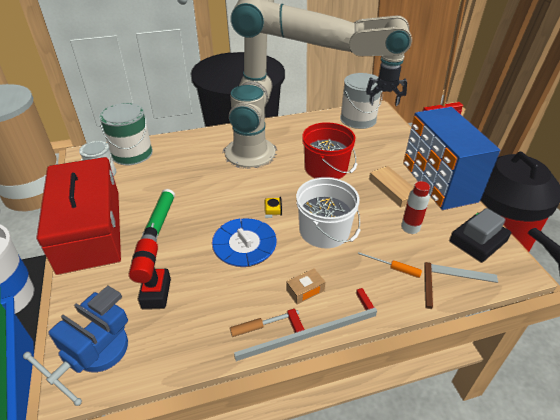

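The top view shows the white pail at about (236,189), the lid at (331,195) with its white bar, the tape at (286,243) and the screw box at (287,129). The scene view shows the same pail at (327,205) and the lid at (244,242).

```bash
cat > h.py <<'E'
import numpy as np,cv2
from scipy.optimize import least_squares
def f(c): return c["img"].shape[0]/2/np.tan(np.radians(float(c["fov_y"]))/2)
def cast(c,uv,z):
    uv=np.atleast_2d(uv).astype(float); F=f(c); T=c["cam_to_world"]
    d=np.c_[(uv[:,0]-c["cx"])/F,(uv[:,1]-c["cy"])/F,np.ones(len(uv))]@T[:3,:3].T
    return (T[:3,3]+d*((z-T[2,3])/d[:,2])[:,None])[:,:2]
def proj(c,p):
    T=c["cam_to_world"]; q=(np.atleast_2d(p)-T[:3,3])@T[:3,:3]; F=f(c)
    return np.c_[q[:,0]/q[:,2]*F+c["cx"],q[:,1]/q[:,2]*F+c["cy"]]
def circ(P,r=None):
    x0=[*P.mean(0),r or .1]
    g=lambda v: np.hypot(P[:,0]-v[0],P[:,1]-v[1])-(r or v[2])
    s=least_squares(g,x0,loss="soft_l1",f_scale=.001); return s.x,np.std(g(s.x))
def masks(c):
    hsv=cv2.cvtColor(c["img"],cv2.COLOR_RGB2HSV).astype(int); H,S,V=hsv[...,0],hsv[...,1],hsv[...,2]
    return ((H>100)&(H<130)&(S>120)).astype(np.uint8),((S<45)&(V>120)).astype(np.uint8)
def blob(m,uv):  # component's outer contour nearest to uv
    cs,_=cv2.findContours(m,cv2.RETR_EXTERNAL,cv2.CHAIN_APPROX_NONE)
    cs=[k for k in cs if len(k)>20]
    return max(cs,key=lambda k:cv2.pointPolygonTest(k,uv,True))[:,0]
E
python3 - <<'E'
from h import *
for n,pl,pp in (("top",(331,195),(236,189)),("scene",(244,242),(327,205))):
    c=dict(np.load(f"pics/{n}0.npz")); b,w=masks(c)
    k=blob(b,pl); P=cast(c,k,.034); v,s=circ(P); print(n,"lid",v,s)
    m=np.zeros_like(w); cv2.fillPoly(m,[k],1)
    lc=v[:2]
    ww=w&m; yy,xx=np.nonzero(ww); print("white px",len(xx))
    q=blob(w,pp); P=cast(c,q,.15); v,s=circ(P); print("pail rim outer",v,s)
    T=c["cam_to_world"][:3,3]; dirv=T[:2]-v[:2]; far=(P-v[:2])@dirv<0
    print("far half",circ(P[far],.102))
cv2.imwrite("pics/lidcrop.png",cv2.resize(np.load("pics/top0.npz")["img"][150:250,190:380,::-1],(760,400),interpolation=cv2.INTER_CUBIC))
E
```

```text
top lid [ 0.52922552 -0.14516672  0.10100095] 0.0015576792743053102
white px 758
pail rim outer [0.52080389 0.14041991 0.10255855] 0.0010725225637604919
far half (array([0.52164622, 0.14036371, 0.102     ]), np.float64(0.0009478312986561133))
scene lid [ 0.53004268 -0.14553657  0.10372385] 0.0020048498629210974
white px 506
pail rim outer [0.5695529  0.10816919 0.13786983] 0.026899131767864896
far half (array([0.52535017, 0.13763838, 0.102     ]), np.float64(0.00167503677860973))
```

View pics/lidcrop.png

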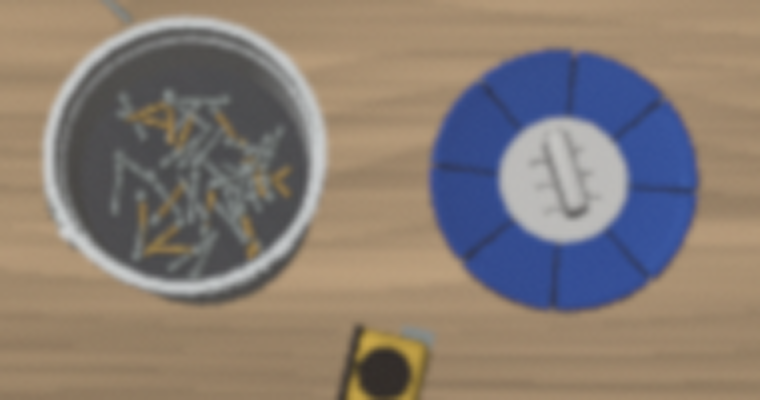

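Lid centre is about (0.5295, −0.1455) with yaw about 17° from the slots. The pail centre is about (0.522, 0.140). Moving above the lid now.

Call:
apply_moves(steps=[[[-0.0304,-0.027,0],0,-1],[[-0.0304,-0.027,0],0,-1],[[-0.0304,-0.027,0],0,-1],[[-0.0304,-0.027,0],0,-1],[[-0.0304,-0.027,0],0,-1],[[-0.0304,-0.027,0],0,-1],[[-0.0304,-0.027,0],0,-1],[[-0.0304,-0.027,0],0,-1]])

```text
time_s: 0.82
position: [0.3323, 0.2088, 0.2312]
eef_rot: [0.0, 0.168, 0.986, 0.0]
force: [1.4, 1.1, -0.5]
gripper_width: 1.0
gripper_force: 0.0
```

Call:
apply_moves(steps=[[[-0.0304,-0.027,0],0,-1],[[-0.0304,-0.027,0],0,-1],[[-0.0304,-0.027,0],0,-1],[[-0.0304,-0.027,0],0,-1],[[-0.0304,-0.027,0],0,-1],[[-0.0304,-0.027,0],0,-1],[[-0.0304,-0.027,0],0,-1],[[-0.0304,-0.027,0],0,-1]])

```text
time_s: 1.48
position: [0.4901, -0.0761, 0.231]
eef_rot: [-0.0, 0.169, 0.986, 0.0]
force: [0.6, 0.0, 0.2]
gripper_width: 0.996
gripper_force: 0.0
```

Call:
apply_moves(steps=[[[-0.0304,-0.027,0],0,-1],[[-0.0304,-0.027,0],0,-1],[[0,0,0],-6,-1],[[0,0,0],-6,-1],[[0,0,0],-6,-1],[[0,0,0],-6,-1],[[0,0,0],-6,-1],[[0,0,0],-6,-1]])

```text
time_s: 2.15
position: [0.5289, -0.1451, 0.2308]
eef_rot: [-0.0, -0.147, 0.989, 0.0]
force: [0.5, -0.1, 0.4]
gripper_width: 0.998
gripper_force: 0.0
```

```bash
python3 - <<'E'
from station import get_obs,cams
from h import *
o=get_obs();print(o["position"],o["eef_rot"],o["joint_pos"],o["time_s"])
c=cams.read_camera("wrist"); np.savez("pics/w1.npz",**c); cv2.imwrite("pics/w1.png",c["img"][:,:,::-1])
E
```

```text
[ 0.52893158 -0.14505448  0.23083816] [-3.38291171e-04 -1.46784587e-01  9.89168393e-01  2.46772847e-04] [-3.35053229e-01  1.19362703e-01  1.33047999e+00  1.24298589e-04
  1.69257828e+00 -2.20046825e+00] 2.15
```

View pics/w1.png

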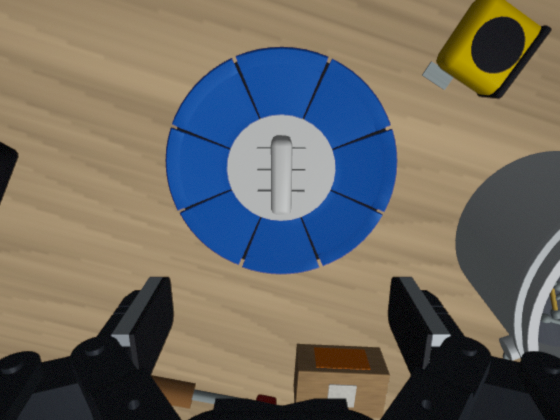

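The wrist view shows the lid at (282,160), the white disc around (281,167), the bar from (281,137) to (281,213), and the slot ends around the rim. I'll refine centre and yaw from these.

```bash
python3 - <<'E'
from h import *
c=dict(np.load("pics/w1.npz")); b,w=masks(c)
k=blob(b,(200,165)); v,s=circ(cast(c,k,.036)); print("blue",v,s)
m=np.zeros_like(w); cv2.fillPoly(m,[k],1)
d=blob(((1-b)&m&cv2.circle(np.zeros_like(m),(281,167),62,1,-1)).astype(np.uint8),(281,167)); v2,s2=circ(cast(c,d,.032)); print("disc",v2,s2)
sl=np.array([(237,60),(328,60),(388,128),(381,212),(319,264),(243,264),(181,210),(174,128)])
P=cast(c,sl,.037)-v2[:2]; a=np.degrees(np.arctan2(P[:,1],P[:,0])); r=(a-22.5)%45; print("yaw",r.round(1),r.mean(),np.hypot(*P.T).round(4))
B=cast(c,[(281.5,137),(281.5,213)],.066); print("bar ends",B,B.mean(0),np.degrees(np.arctan2(*(B[0]-B[1])[::-1])),np.hypot(*(B[0]-B[1])))
E
```

```text
blue [ 0.52886286 -0.1450338   0.10396831] 0.006585298558127408
disc [ 0.52868829 -0.14509565  0.04994889] 0.0002944643733677989
yaw [15.4 16.8 16.6 16.5 16.2 17.8 16.2 16.9] 16.553908328044876 [0.1015 0.1026 0.1021 0.103  0.1021 0.1019 0.1015 0.1016]
bar ends [[ 0.49481978 -0.15474302]
 [ 0.55753621 -0.13570364]] [ 0.526178   -0.14522333] -163.11282268424702 0.06554272197775683
```

The disc centre (0.5287, −0.1451) and yaw 16.7° match the tool pose, and the disc radius comes out at 50 mm as it should. Descending and gripping.

Call:
apply_moves(steps=[[[0,0,0.036],0,-1],[[0,0,0.036],0,-1],[[0,0,0.036],0,-1],[[0,0,0.036],0,-1],[[0,0,0.03],0,-1],[[0,0,0.015],0,-1],[[0,0,0.002],0,-1],[[0,0,0],0,-1]])

```text
time_s: 2.87
position: [0.5285, -0.1448, 0.0395]
eef_rot: [-0.001, -0.144, 0.99, 0.001]
force: [0.1, -0.1, -0.6]
gripper_width: 0.999
gripper_force: 0.0
```

Call:
apply_moves(steps=[[[0,0,0],0,1],[[0,0,0],0,1],[[0,0,0],0,1],[[0,0,0],0,1],[[0,0,0],0,1],[[0,0,0],0,1],[[0,0,0],0,1],[[0,0,0],0,1]])

```text
time_s: 3.53
position: [0.5295, -0.1451, 0.0411]
eef_rot: [0.001, -0.144, 0.99, -0.0]
force: [-2.0, 1.1, 5.5]
gripper_width: 0.197
gripper_force: 60.6
```

Call:
apply_moves(steps=[[[0,0,-0.01],0,1],[[0,0,-0.02],0,1],[[0,0,-0.035],0,1],[[0,0,-0.035],0,1],[[0,0,-0.035],0,1],[[0,0,-0.035],0,1],[[0,0,-0.035],0,1],[[0,0,-0.015],0,1]])

```text
time_s: 4.2
position: [0.5296, -0.1453, 0.2657]
eef_rot: [0.003, -0.144, 0.99, -0.001]
force: [0.9, 0.8, -1.7]
gripper_width: 0.201
gripper_force: 59.6
```

```bash
python3 - <<'E'
from station import get_obs,cams
from h import *
o=get_obs();print(o["position"],o["eef_rot"],o["force"],o["moment"],o["gripper_width"],o["time_s"])
for n in("wrist","top"):
    c=cams.read_camera(n); np.savez(f"pics/{n}2.npz",**c); cv2.imwrite(f"pics/{n}2.png",c["img"][:,:,::-1])
b,w=masks(c); q=blob(w,(236,189)); P=cast(c,q,.15); v,s=circ(P); print(v,s)
far=(P-v[:2])@(c["cam_to_world"][:2,3]-v[:2])<0; print(circ(P[far],.102))
E
```

```text
[ 0.52957017 -0.14527731  0.2657312 ] [ 0.00270293 -0.14422013  0.98954095 -0.00139691] [ 0.88694636  0.83577859 -1.65954942] [-0.03529268 -0.06964139  0.01680047] 0.20127924254982998 4.2
[0.52084062 0.14041722 0.1025754 ] 0.0010730062802579389
(array([0.5217176 , 0.14035656, 0.102     ]), np.float64(0.0009551402142607124))
```

View pics/wrist2.png

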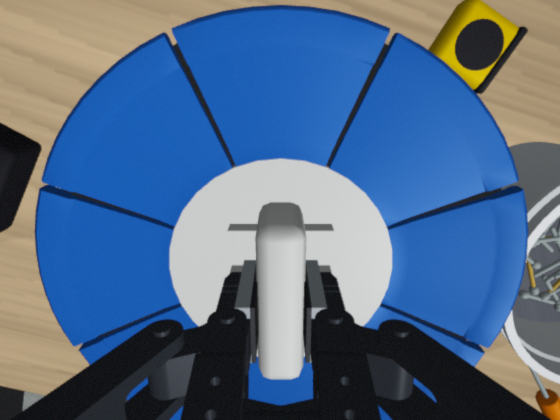

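The lid is held level, with its bar between the pads at (281,290). Moving it over the pail.

Call:
apply_moves(steps=[[[-0.0047,0.0176,0],0,1],[[-0.0095,0.0352,0],0,1],[[-0.0095,0.0352,0],0,1],[[-0.0095,0.0352,0],0,1],[[-0.0095,0.0352,0],0,1],[[-0.0095,0.0352,0],0,1],[[-0.0095,0.0352,0],0,1],[[-0.0095,0.0352,0],0,1]])

```text
time_s: 4.97
position: [0.5206, 0.1298, 0.2573]
eef_rot: [-0.002, -0.144, 0.99, -0.0]
force: [1.4, 0.0, -3.1]
gripper_width: 0.197
gripper_force: 59.5
```

Call:
apply_moves(steps=[[[-0.0025,0.012,0],0,1],[[0,0,0.01],0,1],[[0,0,0.015],0,1],[[0,0,0.01],0,1],[[0,0,0],0,1],[[0,0,0],0,1]])

```text
time_s: 5.47
position: [0.5204, 0.1395, 0.2237]
eef_rot: [-0.002, -0.144, 0.99, -0.0]
force: [-0.1, 1.0, -3.0]
gripper_width: 0.198
gripper_force: 59.6
```

```bash
python3 - <<'E'
from station import get_obs,cams
from h import *
o=get_obs();p=o["position"];print(p,o["eef_rot"],o["force"],o["gripper_width"],o["time_s"])
for n in("top","scene"):
    c=cams.read_camera(n); np.savez(f"pics/{n}3.npz",**c); cv2.imwrite(f"pics/{n}3.png",c["img"][:,:,::-1])
    b,w=masks(c); uv=proj(c,[.5212,.0704,p[2]-.012])[0]
    try: k=blob(b,tuple(map(float,uv))); print(n,circ(cast(c,k,p[2]-.004)),len(k))
    except Exception as e: print(e)
E
```

```text
[0.52035904 0.13947089 0.2236726 ] [-1.62851201e-03 -1.43621268e-01  9.89631377e-01 -1.28417552e-04] [-0.05367293  0.9848075  -3.0113271 ] 0.19817365408694407 5.4667
top (array([0.52060919, 0.12451576, 0.08624544]), np.float64(0.016970477955831842)) 117
scene (array([0.52967251, 0.13526584, 0.10055101]), np.float64(0.024561764265597353)) 212
```

View pics/scene3.png

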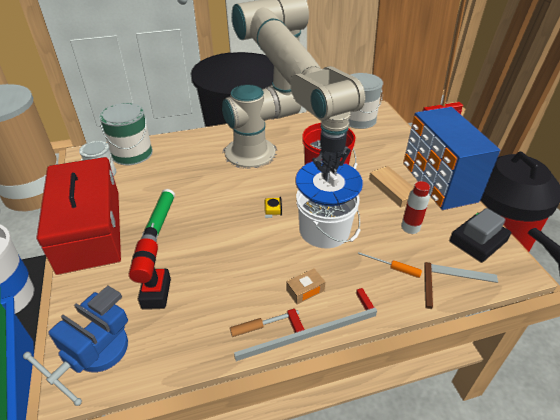

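The lid hangs above the pail in the scene view at (328,183). Now a small correction and a slow descent.

Call:
apply_moves(steps=[[[-0.001,0.0006,0.01],0,1],[[0,0,0.01],0,1],[[0,0,0.008],0,1],[[0,0,0.008],0,1],[[0,0,0.007],0,1],[[0,0,0.005],0,1],[[0,0,0.004],0,1],[[0,0,0],0,1]])

```text
time_s: 6.23
position: [0.5213, 0.1413, 0.1722]
eef_rot: [-0.001, -0.144, 0.99, -0.0]
force: [-0.2, 0.6, -3.4]
gripper_width: 0.199
gripper_force: 59.7
```

Call:
apply_moves(steps=[[[0,0,0.002],0,1],[[0,0,0.002],0,1],[[0,0,0.001],0,1],[[0,0,0],0,1]])

```text
time_s: 6.57
position: [0.5216, 0.1414, 0.1682]
eef_rot: [-0.0, -0.144, 0.99, 0.0]
force: [-0.2, 0.5, -3.3]
gripper_width: 0.197
gripper_force: 59.7
```

Call:
apply_moves(steps=[[[0,0,0.001],0,1],[[0,0,0.0005],0,1],[[0,0,0],0,1]])

```text
time_s: 6.82
position: [0.5218, 0.1414, 0.1671]
eef_rot: [0.0, -0.144, 0.99, 0.0]
force: [0.0, -0.2, -2.1]
gripper_width: 0.2
gripper_force: 59.9
```

Call:
apply_moves(steps=[[[0,-0.0005,0.001],0,1],[[0,0,0.0005],0,1],[[0,0,0],0,1]])

```text
time_s: 7.07
position: [0.5218, 0.1414, 0.167]
eef_rot: [0.001, -0.144, 0.99, 0.001]
force: [-6.0, 1.6, 5.6]
gripper_width: 0.199
gripper_force: 61.0
```

Call:
apply_moves(steps=[[[0,0,0],0,-0.3],[[0,0,0],0,-0.3],[[0,0,0],0,-0.3],[[0,0,0],0,-0.3],[[0,0,0],0,-0.3]])

```text
time_s: 7.48
position: [0.5219, 0.1408, 0.1652]
eef_rot: [0.0, -0.144, 0.99, 0.0]
force: [0.9, 0.0, -0.9]
gripper_width: 0.651
gripper_force: 0.0
```

Call:
apply_moves(steps=[[[0,0,-0.01],0,-0.3],[[0,0,-0.02],0,-0.3],[[0,0,-0.03],0,-0.3],[[0,0,-0.03],0,-0.3],[[0,0,-0.02],0,-0.3],[[0,0,0],0,-0.3]])

```text
time_s: 7.98
position: [0.5232, 0.1411, 0.2819]
eef_rot: [0.005, -0.144, 0.99, 0.0]
force: [-0.4, 0.5, 0.5]
gripper_width: 0.652
gripper_force: 0.0
```

```bash
python3 - <<'E'
from station import get_obs,cams
from h import *
o=get_obs();p=o["position"];print(p,o["eef_rot"],o["force"],o["gripper_width"],o["time_s"])
c=cams.read_camera("wrist"); np.savez("pics/w4.npz",**c); cv2.imwrite("pics/w4.png",c["img"][:,:,::-1])
E
```

```text
[0.52317289 0.14111919 0.28189681] [ 4.94409575e-03 -1.44223032e-01  9.89532815e-01  2.84267573e-04] [-0.40135317  0.532965    0.48390389] 0.6519725138288328 7.9833
```

View pics/w4.png

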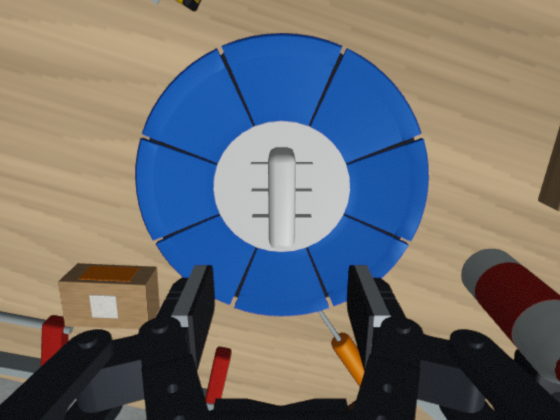

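The wrist view shows the lid sitting on the pail, centred at about (282,176), with even slots. I'll check centre and yaw numerically.

```bash
python3 - <<'E'
from h import *
c=dict(np.load("pics/w4.npz")); b,w=masks(c)
d=blob(((1-b)&cv2.circle(np.zeros_like(w),(282,186),78,1,-1)).astype(np.uint8),(300,186)); v,s=circ(cast(c,d,.158)); print("disc",v,s)
k=blob(b,(200,165)); P=cast(c,k,.160); R=np.hypot(*(P-v[:2]).T); print("blue",circ(P[R>.095]))
sl=np.array([(221,50),(343,49),(418,138),(407,241),(324,304),(235,302),(158,239),(144,139)])
P=cast(c,sl,.163)-v[:2]; a=np.degrees(np.arctan2(P[:,1],P[:,0])); print(((a-22.5)%45).mean(),np.hypot(*P.T).round(4))
E
```

```text
disc [0.52149681 0.14076157 0.04994725] 0.00025883716083106644
blue (array([0.52201929, 0.14111812, 0.10519066]), np.float64(0.0027940024244055136))
16.297145165788606 [0.1026 0.1034 0.1018 0.1028 0.1006 0.0999 0.1003 0.1021]
```

Call:
apply_moves(steps=[[[-0.03,0,0],0,1],[[-0.03,0,0.01],0,1],[[-0.03,0,0.02],0,1],[[0,0,0.03],0,1],[[0,0,0.03],0,1],[[0,0,0.01],0,1],[[0,0,0],0,1],[[0,0,0],0,1]])

```text
time_s: 8.7
position: [0.6079, 0.1665, 0.176]
eef_rot: [-0.0, -0.144, 0.99, 0.0]
force: [-0.3, 0.1, 1.2]
gripper_width: -0.004
gripper_force: 0.0
```

Call:
apply_moves(steps=[[[0,0,0.006],0,1],[[0,0,0.005],0,1],[[0,0,0.004],0,1],[[0,0,0.002],0,1],[[0,0,0.001],0,1],[[0,0,0],0,1],[[0,0,0],0,1]])

```text
time_s: 9.28
position: [0.6095, 0.1669, 0.1603]
eef_rot: [0.003, -0.144, 0.99, 0.0]
force: [2.0, -0.6, 6.0]
gripper_width: 0.003
gripper_force: 3.1
```

Call:
apply_moves(steps=[[[0,0,0.001],0,1],[[0,0,0.001],0,1],[[0,0,0],0,1]])

```text
time_s: 9.53
position: [0.6097, 0.167, 0.1586]
eef_rot: [0.004, -0.144, 0.99, 0.0]
force: [0.6, 1.5, 7.6]
gripper_width: -0.001
gripper_force: 3.6
```

Call:
apply_moves(steps=[[[0,0,0.001],0,1],[[0,0,0],0,1]])

```text
time_s: 9.7
position: [0.6097, 0.167, 0.158]
eef_rot: [0.004, -0.144, 0.99, 0.0]
force: [2.5, 0.8, 8.3]
gripper_width: -0.002
gripper_force: 4.3
```

Call:
apply_moves(steps=[[[0,0,0.001],0,1],[[0,0,0],0,1]])

```text
time_s: 9.87
position: [0.6098, 0.167, 0.1578]
eef_rot: [0.004, -0.144, 0.99, 0.0]
force: [0.2, 0.7, 11.5]
gripper_width: 0.004
gripper_force: 6.1
```

Call:
apply_moves(steps=[[[0,0,0.001],0,1],[[0,0,0],0,1]])

```text
time_s: 10.03
position: [0.6098, 0.167, 0.1576]
eef_rot: [0.004, -0.144, 0.99, 0.0]
force: [-2.3, 0.5, 15.8]
gripper_width: -0.003
gripper_force: 7.9
```

The hard stop shows: force climbs without motion at z ≈ 0.1577. One more millimetre, then the next tab.

Call:
apply_moves(steps=[[[0,0,0.001],0,1],[[0,0,0],0,1],[[0,0,0],0,1]])

```text
time_s: 10.28
position: [0.6098, 0.167, 0.1575]
eef_rot: [0.005, -0.144, 0.99, 0.0]
force: [-3.6, -0.5, 18.8]
gripper_width: 0.0
gripper_force: 9.4
```

Call:
apply_moves(steps=[[[0,0,-0.01],0,1],[[0,0,-0.014],0,1],[[0.0132,0.0318,0],0,1],[[0.0132,0.0318,0],0,1],[[0,0,0],0,1],[[0,0,0],0,1]])

```text
time_s: 10.78
position: [0.5639, 0.2212, 0.176]
eef_rot: [0.0, -0.145, 0.989, 0.0]
force: [0.3, -1.1, -0.9]
gripper_width: -0.001
gripper_force: 0.0
```

Call:
apply_moves(steps=[[[0,0,0.008],0,1],[[0,0,0.006],0,1],[[0,0,0.004],0,1],[[0,0,0.002],0,1],[[0,0,0.002],0,1],[[0,0,0.001],0,1],[[0,0,0],0,1],[[0,0,0],0,1]])

```text
time_s: 11.45
position: [0.5661, 0.2201, 0.1573]
eef_rot: [0.003, -0.144, 0.99, 0.001]
force: [-7.9, 0.7, 23.8]
gripper_width: -0.003
gripper_force: 11.8
```

Call:
apply_moves(steps=[[[0,0,0.001],0,1],[[0,0,0],0,1],[[0,0,0],0,1]])

```text
time_s: 11.7
position: [0.5661, 0.2201, 0.1571]
eef_rot: [0.003, -0.144, 0.99, 0.001]
force: [-9.8, 0.3, 27.8]
gripper_width: -0.001
gripper_force: 13.6
```

Call:
apply_moves(steps=[[[0,0,-0.01],0,1],[[0,0,-0.014],0,1],[[0.0318,0.0132,0],0,1],[[0.0318,0.0132,0],0,1],[[0,0,0],0,1],[[0,0,0],0,1]])

```text
time_s: 12.2
position: [0.4952, 0.2265, 0.1743]
eef_rot: [-0.001, -0.144, 0.99, -0.0]
force: [1.2, -0.5, 0.1]
gripper_width: -0.0
gripper_force: 0.0
```

Call:
apply_moves(steps=[[[0,0,0.008],0,1],[[0,0,0.006],0,1],[[0,0,0.004],0,1],[[0,0,0.002],0,1],[[0,0,0],0,1],[[0,0,0],0,1]])

```text
time_s: 12.7
position: [0.4975, 0.2277, 0.1574]
eef_rot: [0.001, -0.144, 0.99, 0.001]
force: [-5.1, 0.6, 13.7]
gripper_width: -0.001
gripper_force: 7.2
```

```bash
python3 - <<'E'
from station import get_obs,cams
from h import *
o=get_obs();p=o["position"];print(p,o["eef_rot"],o["force"],o["time_s"])
c=cams.read_camera("top"); b,w=masks(c); q=blob(w,(236,189))
c=cams.read_camera("scene"); cv2.imwrite("pics/s5.png",cv2.resize(c["img"][150:260,260:410,::-1],(750,550),interpolation=cv2.INTER_CUBIC))
E
```

```text
[0.4974613  0.22767132 0.15742886] [ 1.42103715e-03 -1.44030416e-01  9.89571784e-01  9.51261040e-04] [-5.13612317  0.61480517 13.68588752] 12.7
```

View pics/s5.png

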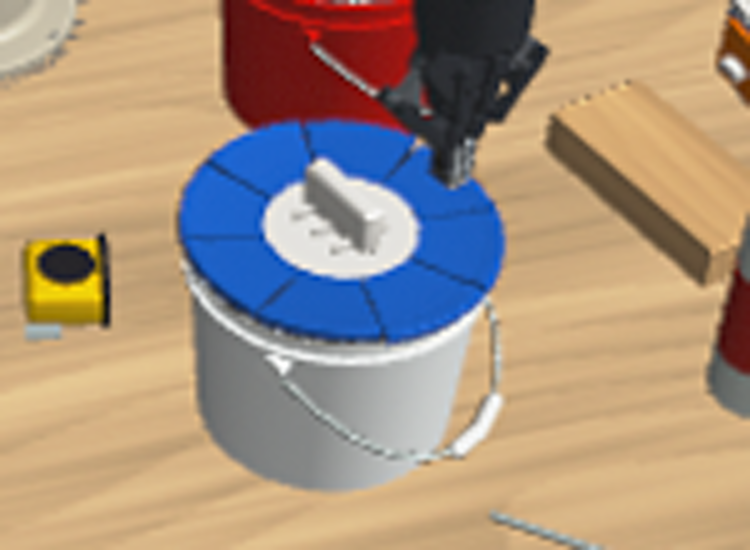

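The crop shows the pail standing, with the lid seated and the fingertips on tab 2 at (455,180). Finishing tab 2, then tabs 3 and 4.

Call:
apply_moves(steps=[[[0,0,0.001],0,1],[[0,0,0],0,1],[[0,0,0],0,1]])

```text
time_s: 13.05
position: [0.4975, 0.2277, 0.1574]
eef_rot: [0.002, -0.144, 0.99, 0.001]
force: [-7.5, 0.4, 19.0]
gripper_width: 0.001
gripper_force: 9.5
```

Call:
apply_moves(steps=[[[0,0,-0.01],0,1],[[0,0,-0.011],0,1],[[0.0318,-0.0132,0],0,1],[[0.0318,-0.0132,0],0,1],[[0,0,0],0,1],[[0,0,0],0,1]])

```text
time_s: 13.55
position: [0.4424, 0.1828, 0.1751]
eef_rot: [-0.0, -0.144, 0.99, -0.0]
force: [-0.2, 0.4, 0.8]
gripper_width: -0.001
gripper_force: 0.0
```

Call:
apply_moves(steps=[[[0,0,0.008],0,1],[[0,0,0.006],0,1],[[0,0,0.003],0,1],[[0,0,0.002],0,1],[[0,0,0],0,1],[[0,0,0],0,1]])

```text
time_s: 14.05
position: [0.4435, 0.1843, 0.1576]
eef_rot: [0.001, -0.145, 0.99, 0.0]
force: [-4.3, -0.3, 12.2]
gripper_width: 0.002
gripper_force: 5.9
```

Call:
apply_moves(steps=[[[0,0,0.001],0,1],[[0,0,0],0,1],[[0,0,0],0,1]])

```text
time_s: 14.3
position: [0.4435, 0.1844, 0.1576]
eef_rot: [0.001, -0.145, 0.989, 0.0]
force: [-7.4, -1.6, 16.7]
gripper_width: 0.001
gripper_force: 8.6
```

Call:
apply_moves(steps=[[[0,0,-0.01],0,1],[[0,0,-0.01],0,1],[[0.0132,-0.0318,0],0,1],[[0.0132,-0.0318,0],0,1],[[0,0,0],0,1],[[0,0,0],0,1]])

```text
time_s: 14.8
position: [0.436, 0.1143, 0.1755]
eef_rot: [0.0, -0.143, 0.99, 0.0]
force: [-0.9, 0.1, -0.1]
gripper_width: 0.002
gripper_force: 0.0
```

Call:
apply_moves(steps=[[[0,0,0.008],0,1],[[0,0,0.006],0,1],[[0,0,0.003],0,1],[[0,0,0.001],0,1],[[0,0,0],0,1],[[0,0,0],0,1]])

```text
time_s: 15.3
position: [0.4353, 0.1157, 0.1577]
eef_rot: [-0.0, -0.145, 0.989, -0.0]
force: [-5.2, -3.1, 9.6]
gripper_width: -0.003
gripper_force: 4.8
```

Call:
apply_moves(steps=[[[0,0,0.001],0,1],[[0,0,0.001],0,1],[[0,0,0],0,1],[[0,0,0],0,1]])

```text
time_s: 15.63
position: [0.4354, 0.1157, 0.1574]
eef_rot: [0.0, -0.145, 0.989, -0.001]
force: [-10.5, -4.9, 19.6]
gripper_width: 0.001
gripper_force: 10.1
```

Call:
apply_moves(steps=[[[0,0,-0.01],0,1],[[0,0,-0.01],0,1],[[-0.0132,-0.0318,0],0,1],[[-0.0132,-0.0318,0],0,1],[[0,0,0],0,1],[[0,0,0],0,1]])

```text
time_s: 16.13
position: [0.4795, 0.0614, 0.1747]
eef_rot: [-0.001, -0.144, 0.99, 0.0]
force: [-0.9, 0.3, 0.7]
gripper_width: -0.0
gripper_force: 0.0
```

Call:
apply_moves(steps=[[[0,0,0.008],0,1],[[0,0,0.006],0,1],[[0,0,0.003],0,1],[[0,0,0.002],0,1],[[0,0,0],0,1],[[0,0,0],0,1]])

```text
time_s: 16.63
position: [0.4788, 0.0621, 0.1576]
eef_rot: [0.001, -0.145, 0.989, -0.001]
force: [-4.2, -3.6, 11.4]
gripper_width: -0.001
gripper_force: 5.7
```

Call:
apply_moves(steps=[[[0,0,0.001],0,1],[[0,0,0.0005],0,1],[[0,0,0],0,1],[[0,0,0],0,1]])

```text
time_s: 16.97
position: [0.4789, 0.0621, 0.1575]
eef_rot: [0.001, -0.145, 0.989, -0.001]
force: [-8.9, -4.4, 18.9]
gripper_width: -0.002
gripper_force: 9.6
```

Call:
apply_moves(steps=[[[0,0,-0.01],0,1],[[0,0,-0.0105],0,1],[[-0.0318,-0.0132,0],0,1],[[-0.0318,-0.0132,0],0,1],[[0,0,0],0,1],[[0,0,0],0,1]])

```text
time_s: 17.47
position: [0.5477, 0.055, 0.1736]
eef_rot: [-0.002, -0.144, 0.99, 0.0]
force: [-0.9, 0.4, -0.2]
gripper_width: -0.001
gripper_force: 0.0
```

Call:
apply_moves(steps=[[[0,0,0.008],0,1],[[0,0,0.006],0,1],[[0,0,0.003],0,1],[[0,0,0.002],0,1],[[0,0,0],0,1],[[0,0,0],0,1]])

```text
time_s: 17.97
position: [0.5474, 0.0545, 0.1579]
eef_rot: [0.002, -0.144, 0.99, -0.001]
force: [0.5, -1.8, 5.7]
gripper_width: -0.004
gripper_force: 2.9
```

Call:
apply_moves(steps=[[[0,0,0.001],0,1],[[0,0,0.001],0,1],[[0,0,0],0,1],[[0,0,0],0,1]])

```text
time_s: 18.3
position: [0.5475, 0.0545, 0.1577]
eef_rot: [0.002, -0.144, 0.99, -0.001]
force: [-4.0, -1.8, 14.1]
gripper_width: -0.003
gripper_force: 7.0
```

Call:
apply_moves(steps=[[[0,0,0.001],0,1],[[0,0,0],0,1],[[0,0,0],0,1]])

```text
time_s: 18.55
position: [0.5476, 0.0545, 0.1575]
eef_rot: [0.003, -0.144, 0.99, -0.001]
force: [-5.5, -2.3, 18.3]
gripper_width: -0.002
gripper_force: 9.0
```

Call:
apply_moves(steps=[[[0,0,-0.01],0,1],[[0,0,-0.012],0,1],[[-0.0318,0.0132,0],0,1],[[-0.0318,0.0132,0],0,1],[[0,0,0],0,1],[[0,0,0],0,1]])

```text
time_s: 19.05
position: [0.6008, 0.0991, 0.1743]
eef_rot: [-0.001, -0.145, 0.989, 0.0]
force: [0.8, 0.2, -0.2]
gripper_width: -0.0
gripper_force: 0.0
```

Call:
apply_moves(steps=[[[0,0,0.008],0,1],[[0,0,0.006],0,1],[[0,0,0.003],0,1],[[0,0,0.002],0,1],[[0,0,0.001],0,1],[[0,0,0],0,1],[[0,0,0],0,1]])

```text
time_s: 19.63
position: [0.601, 0.0974, 0.1579]
eef_rot: [0.002, -0.144, 0.99, -0.0]
force: [-2.3, -0.6, 10.2]
gripper_width: 0.0
gripper_force: 4.8
```

Call:
apply_moves(steps=[[[0,0,0.001],0,1],[[0,0,0.001],0,1],[[0,0,0],0,1],[[0,0,0],0,1]])

```text
time_s: 19.97
position: [0.6011, 0.0975, 0.1576]
eef_rot: [0.002, -0.144, 0.99, -0.0]
force: [-5.8, -0.9, 16.8]
gripper_width: 0.004
gripper_force: 8.4
```

Call:
apply_moves(steps=[[[0,0,-0.01],0,1],[[0,0,-0.02],0,1],[[0,0,-0.03],0,1],[[0,0,-0.03],0,1],[[0.0212,0.0212,-0.02],0,1],[[0.0212,0.0212,-0.02],0,1],[[0.0212,0.0212,0],0,1],[[0,0,0],0,1]])

```text
time_s: 20.63
position: [0.5187, 0.1425, 0.2856]
eef_rot: [0.001, -0.145, 0.989, 0.001]
force: [-0.2, 0.5, -0.0]
gripper_width: -0.003
gripper_force: 0.0
```

```bash
python3 - <<'E'
from station import get_obs,cams
from h import *
o=get_obs();p=o["position"];print(p,o["eef_rot"],o["force"],o["time_s"])
c=cams.read_camera("wrist"); b,w=masks(c)
cc=proj(c,[.5215,.1408,.158])[0]; print(cc)
r=abs(proj(c,[.5215,.1408+.053,.158])[0]-cc).max()
d=blob(((1-b)&cv2.circle(np.zeros_like(w),tuple(int(x) for x in cc),int(r),1,-1)).astype(np.uint8),(float(cc[0]+25),float(cc[1]))); v,s=circ(cast(c,d,.158)); print("disc",v,s)
k=blob(b,(float(cc[0]-r*1.5),float(cc[1]))); P=cast(c,k,.158)-v[:2]
R=np.hypot(*P.T); a=(np.degrees(np.arctan2(P[:,1],P[:,0]))-16.5+22.5)%360
for t in range(8):
    m=(a>45*t+5)&(a<45*t+40)&(R>.09); print(t,m.sum(),R[m].mean().round(4),R[m].std().round(4))
s=cams.read_camera("scene"); A=cv2.resize(s["img"][150:260,260:410,::-1],(480,352),interpolation=cv2.INTER_CUBIC)
B=cv2.resize(c["img"][:,:,::-1],(320,240)); B=cv2.copyMakeBorder(B,0,112,0,0,cv2.BORDER_CONSTANT)
cv2.imwrite("pics/f6.png",np.hstack([A,B]))
E
```

```text
[0.51870622 0.14253814 0.28558422] [ 1.46130732e-03 -1.45381493e-01  9.89374390e-01  6.34424034e-04] [-0.21156133  0.53939897 -0.03545501] 20.6333
[277.48180381 194.3538645 ]
disc [0.52235112 0.14082572 0.04919762] 0.00038475487875954274
0 11 0.0978 0.0034
1 62 0.1032 0.0004
2 80 0.1045 0.0004
3 75 0.1055 0.0003
4 96 0.1057 0.0002
5 74 0.1051 0.0003
6 80 0.104 0.0004
7 62 0.1031 0.0003
```

View pics/f6.png

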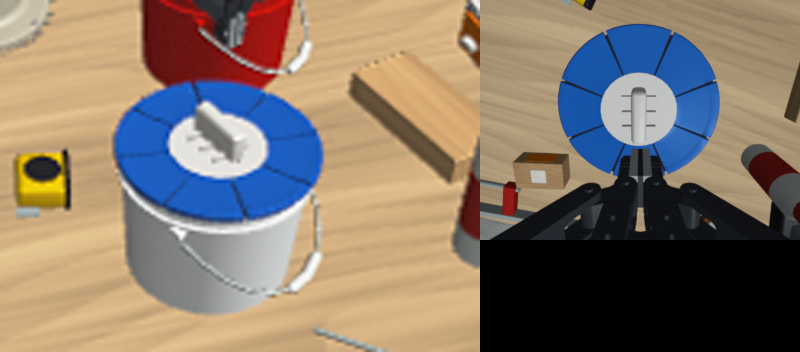

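The pail stands with its lid flat, the tab edges step smoothly with no tab raised, and the neighbouring items are where they were. Every tab met its hard stop at z ≈ 0.1575 with 16.7 to 28 N. Handing in.

```bash
python3 -c "
from station import bot
print(bot.hand_in())"
```

```text
the job is handed in; nothing more can be done
None
```

The lid is on the white pail and all eight tabs were pressed to their hard stop, each reading z ≈ 0.157–0.158 m under about 17–28 N; tab 1 briefly took 27.8 N, over the 25 N the pail is said to bear, but the pail did not visibly tip or shift and the job was handed in at about 21 s.

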